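Park the lock plunger of the loaded test slide

TASK

Two identical test slides on the cleanroom bench are each locked by a spring plunger with a black T-handle. On the slide that has a bottle standing in its white cup, pull the T-handle straight up against its spring, twist it about a quarter turn (either way) and let it down into its rest notch so that it stays retracted on its own when you let go. Leave the other slide's plunger locked and the bottle standing in its cup.

Things in the scene. Friction and masses are not known exactly. Their poses are not given: they have to be found in the camera images.
- loaded: Slide to work on, fixed: aluminium plate 215 x 100 mm, grey block (top 28 mm up), dark collar 45 mm wide (top 52 mm up) round the plunger; white cup 44 mm wide at +115 mm along its x. Origin: on the plunger's upright axis at bench height, z up. Raised 18 mm, the plunger turns up to 100 deg either way. Let down 50 to 100 deg from locked it stays 13 mm above locked height; under 25 deg it drops home.
- loaded_grip (a point): Centre of its black T-handle: bar 46 mm long (own x), 12 thick (own y), 22 high, on a 12 mm stem; z up. Locked: 81.5 mm above the bench, bar along the slide's x within 6 deg, cannot turn. Pulls straight up, 38 mm at most, against 6 to 8 N of spring and weight; lift 25 to 32 mm before twisting.
- spare_grip (a point): Centre of the identical T-handle on the other slide, whose white cup is empty: to be left locked, at 81.5 mm above the bench.
- bottle_mid (a point): Centre (half-way up) of the bottle that stands in the cup of the slide to work on: white, 33 mm wide, 70 mm tall, purple cap; its top is about 101 mm above the bench, 115 mm from the plunger's axis.
Things that resemble listed ones, but are neither listed nor needed, are in the scene too. What is shaped like the loaded but purple is not meant.

How it is judged (in metres and radians):
At the end, for the whole second after the job is handed in: The loaded slide's T-handle rests by itself in its notch: 8.5 to 16 mm above its locked height and turned at least 40 degrees away from the slide's length; the other plunger is still down (within 4 mm) and the bottle stands in its cup (within 15 mm, tilted less than 11 degrees) (z of loaded_grip in the frame of loaded between 0.09 and 0.0975 m and angle between the x axis of loaded_grip and the x axis of loaded, either way round above 0.7 rad and height (world z) of spare_grip below 0.0855 m and horizontal distance between bottle_mid and loaded between 0.1 and 0.13 m and angle between bottle_mid's own z axis and vertical below 0.2 rad); the robot touches nothing.
It fails at once if the other slide's plunger is pulled up by more than 8 mm (height (world z) of spare_grip above 0.0895 m).
It fails at once if the bottle is knocked over or lifted out of its cup (angle between bottle_mid's own z axis and vertical above 0.5 rad or distance of bottle_mid from where it was at the start of the episode above 0.03 m).
It also fails if it takes over 30 s, if anything falls off the work surface, if the arm or the gripper's body presses on something with over 40 N, if the wrist force passes 120 N, or if a joint passes its speed limit or range.

ROBOT

A 6-joint arm with a two-finger parallel gripper is mounted at the origin on the work surface. World frame = base frame: x ahead of the robot, y to its left, z up, the work surface at z = 0. Lengths are in m, angles in degrees, forces in N, time in s.
With the tool pointing down it reaches from about 0.35 to 0.875 m from the base axis. Payload 4.2 kg.
Tool frame: the origin (TCP) lies on the centre line of the jaws, within the pads' length; the fingertips stand 25 mm ahead of it and the grasp point (between the pads) lies 6 mm ahead of it; z points along the fingers, y is the line along which they close (so a half turn about z gives the same grasp; the last joint's range is limited). The gripper opens to 87 mm and grips with 3 to 60 N. Pads are 19 mm wide; open, the fingers measure 117 mm over their backs; the gripper's body (75 mm by 190 mm) begins 51 mm behind the grasp point.
Start: joints at [-51.016, 22.042, 0.453, 0, -68.411, -14.817], TCP at [0.256, -0.57, 0.248] pointing down, gripper open.
Joint ranges: [-179.83, 179.83], [-69.29, 118.12], [-61.27, 80.66], [-181.25, 117.63], [-171.15, -9.14], [-177.46, 177.46]. Speed limits (degrees/s): [159.86, 159.86, 180, 180, 180, 180].

INTERFACE

Orientations are given as a 3x3 rotation matrix whose columns are the frame's x, y, z axes.
In Python, from station import r gives the robot as it stands.
- The arm moves only by the tool move_arm, never from a script. Its argument "series" is a list of rows, each an object with "grip": the opening, from 0 (shut) to 1 (fully open); "xyz": the shift along the tool's x, y, z in mm, a list of three; "angular": the turn, a rotation vector about the tool's x, y, z in rad, a list of three. A call has 1 to 10 rows; each row is the pose to reach, as a shift and turn from the pose commanded when the call began, along the tool's axes at that moment; what a row does not reach only later rows make up. A row lasts 1/10 s, in which the tool goes at most 50 mm and 8.59 degrees, less where a joint would pass 70% of its speed; a pose out of reach is approached as far as the arm can. A call with a gripper value outside its range is refused whole. The fingers move at their own pace and stop on an object; the grip force is fixed at half the most. Time passes only in rows, so rows that repeat a pose let the fingers close. It gives the time, the measured TCP pose, the force, the opening and the grip force at its end, in the units of the state.
- r.sense(): the state, without advancing time (a new reading comes with each control period).
- r.capture(name): name is "scene" or "side" or "wrist"; returns a dict with "img" (400x640x3 uint8, red, green, blue), "camera_matrix" (3x3 intrinsics, pixels), "rvec" (rotation vector, rad) and "tvec" (3), from world to camera coordinates, as OpenCV has them; the wrist camera has in their place "hand_eye" (4x4, takes a point from camera to tool coordinates, whose origin is the TCP and whose axes are the flange's). Camera axes: x right, y down, z forward; pixel columns grow to the right and rows downward; lengths in m; the calibration is good to about 2 mm. A picture is of the moment at which its call begins: read the wrist's pose just before it. There is no depth.
- r.finish_job(): hands the job in; it is judged then, once.
The state is a dict: "time_s": time; "joints": joint angles; "joint_velocities": joint speeds; "effort": joint torques, N m; "tcp_pos": TCP position; "ee_rot": TCP orientation; "wrist_force": force on the tool from outside, world axes, zero at the start; "moment": the same for the moment, N m; "gripper_width": opening from 0.0 (shut) to 1.0 (fully open); "gripper_force": force on a finger pad.
Only numpy, scipy, OpenCV 4.12 (cv2) and the standard library are available. Lean on these libraries where they do the work, as an engineer would, in place of code of your own. Each camera call takes 0.05 s, during which the arm holds its last target. There are 200 camera calls.

## Working session

There is one attempt and no reset: what is moved stays moved. The work goes in short steps, Python scripts to look and compute and a tool call to move; the robot and the scene stay as the last step left them, time stands still between calls to the robot, and variables do not carry over. Pictures are saved under pics/ and viewed, at most 10 in all, crops included, and the job is handed in when it is done.

Besides the shell and the picture viewer there is one more tool, called after "Emit:" by a JSON object that holds its "op" and its "data", one argument or row to a line. move_arm: Moves the arm, as the interface text tells. Its arguments: {"type":"object","properties":{"series":{"type":"array"}},"required":["series"]}

```bash
mkdir -p pics; cat > h.py <<'E'
import numpy as np, cv2, pickle
from station import r
def cap(n):
    s=r.sense(); c=r.capture(n)
    K=np.array(c["camera_matrix"],float)
    if n=="wrist":
        T=np.eye(4);T[:3,:3]=s["ee_rot"];T[:3,3]=s["tcp_pos"]
        M=T@np.array(c["hand_eye"]); R=M[:3,:3]; o=M[:3,3]
    else:
        Rw=cv2.Rodrigues(np.array(c["rvec"],float))[0]; R=Rw.T; o=-R@np.array(c["tvec"],float).ravel()
    return dict(img=c["img"],K=K,R=R,o=o,s=s)
def ray(c,u,v): 
    d=c["R"]@np.linalg.solve(c["K"],[u,v,1.]); return d/np.linalg.norm(d)
def onz(c,u,v,z):
    d=ray(c,u,v); return c["o"]+d*(z-c["o"][2])/d[2]
def proj(c,p):
    q=c["K"]@(c["R"].T@(np.array(p)-c["o"])); return q[:2]/q[2]
def tri(*cps):
    A=0;b=0
    for c,p in cps:
        d=ray(c,*p);P=np.eye(3)-np.outer(d,d);A=A+P;b=b+P@c["o"]
    x=np.linalg.solve(A,b); return x,[np.linalg.norm((np.eye(3)-np.outer(ray(c,*p),ray(c,*p)))@(x-c["o"])) for c,p in cps]
def save(c,n): cv2.imwrite(f"pics/{n}.png",c["img"][:,:,::-1]); pickle.dump(c,open(f"pics/{n}.pkl","wb"))
def load(n): return pickle.load(open(f"pics/{n}.pkl","rb"))
E
python3 - <<'E'
from h import *
for n in("scene","side"):
    c=cap(n);save(c,n+"1");print(n,c["o"],c["R"][:,2])
print(c["s"])
E
```

```text
scene [1.01821818 0.00224495 0.70728847] [-0.70319086  0.01313325 -0.71087983]
side [0.35737921 0.68477676 0.6808784 ] [ 0.05603221 -0.75076609 -0.65818742]
{'time_s': 0.05, 'joints': array([-5.10164236e+01,  2.20897458e+01,  3.79738647e-01, -2.72624548e-02,
       -6.84108275e+01, -1.48162821e+01]), 'joint_velocities': array([-0.00558702, -0.05059917,  0.06956178,  0.03635449, -0.02137713,
        0.06899486]), 'effort': array([-9.46360524e-04, -3.92047334e+01,  1.88163829e+01,  4.23962027e+00,
        1.37930363e-02, -5.09555218e-05]), 'tcp_pos': array([ 0.25566288, -0.56971913,  0.24647443]), 'ee_rot': array([[-9.12425760e-01, -4.09241087e-01, -9.82798266e-04],
       [-4.09242252e-01,  9.12423751e-01,  1.91765779e-03],
       [ 1.11944123e-04,  2.15192294e-03, -9.99997678e-01]]), 'wrist_force': array([ 0.26954597, -0.38775094, -0.75422538]), 'moment': array([0.034382  , 0.04896068, 0.01285995]), 'gripper_force': 0.0, 'gripper_width': 1.0028188226917463}
```

View pics/scene1.png

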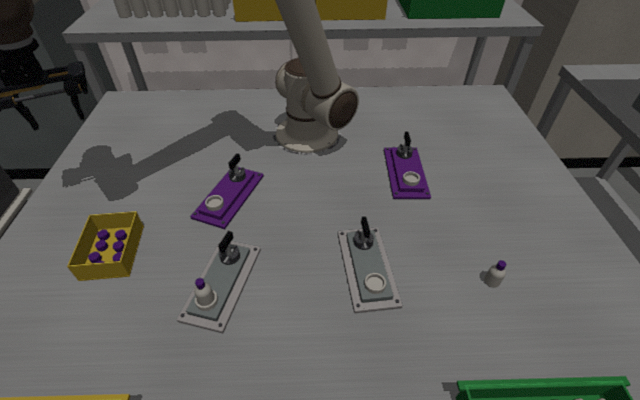

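View pics/side1.png

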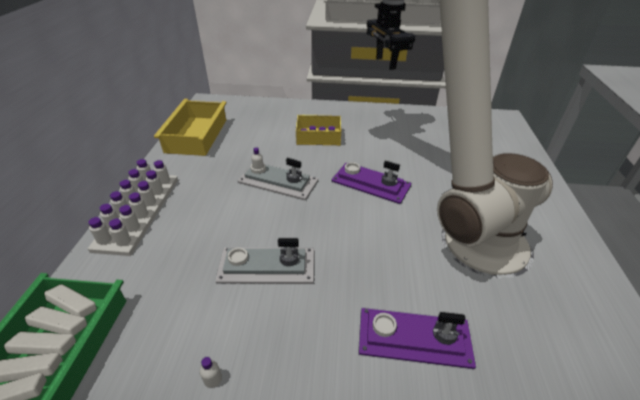

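Scene view: the candidates for the handle are the grey slide with the bottle at (227,241), the grey slide with an empty cup at (365,227), and purple decoys at (235,162) and (406,140). The bottle in the cup is at (204,293), with a stray bottle at (496,273). I choose (227,241), which is (293,163) in the side view. Next I measure it and check it in one close crop.

```bash
python3 - <<'E'
from h import *
a=load("scene1");b=load("side1")
def blob(c,x0,y0,x1,y1,f):
    i=c["img"][y0:y1,x0:x1].astype(int); m=f(i).astype(np.uint8)
    n,l,st,ce=cv2.connectedComponentsWithStats(m,connectivity=4); k=1+np.argmax(st[1:,4]); 
    print(st[k]+[x0,y0,0,0,0],ce[k]+[x0,y0]); return ce[k]+[x0,y0]
dark=lambda i:i.max(2)<36
pur=lambda i:(i[...,2]-i[...,1]>40)
ha=blob(a,212,225,245,262,dark);hb=blob(b,280,152,308,176,dark)
print("handle",tri((a,ha),(b,hb)))
sa=blob(a,352,212,380,250,dark);sb=blob(b,272,232,304,262,dark)
print("spare",tri((a,sa),(b,sb)))
pa=blob(a,190,270,220,300,pur);pb=blob(b,245,142,268,160,pur)
print("cap",tri((a,pa),(b,pb)))
A=cv2.resize(a["img"][215:335,170:270],None,fx=4,fy=4,interpolation=2)
B=cv2.resize(b["img"][140:200,230:330],None,fx=4,fy=4,interpolation=2)
cv2.imwrite("pics/crop.png",np.vstack([A[:360],B])[:,:,::-1])
E
```

```text
[219 232  14  30 189] [224.88359788 244.43915344]
[287 159  13   8  69] [293.1884058  162.75362319]
handle (array([ 0.50772893, -0.17953481,  0.07646211]), [np.float64(0.002120511641924741), np.float64(0.002120511641924787)])
[361 217   9  22 119] [365.20168067 227.77310924]
[279 239  19   8 140] [288.16428571 242.3       ]
spare (array([0.47350153, 0.12386552, 0.07955101]), [np.float64(0.001028654970892618), np.float64(0.0010286549708926737)])
[196 279   8   7  45] [199.08888889 281.8       ]
[254 148   4   5  16] [255.625  149.5625]
cap (array([ 0.61590604, -0.20766259,  0.09673141]), [np.float64(0.000856021459018683), np.float64(0.0008560214590186936)])
```

View pics/crop.png

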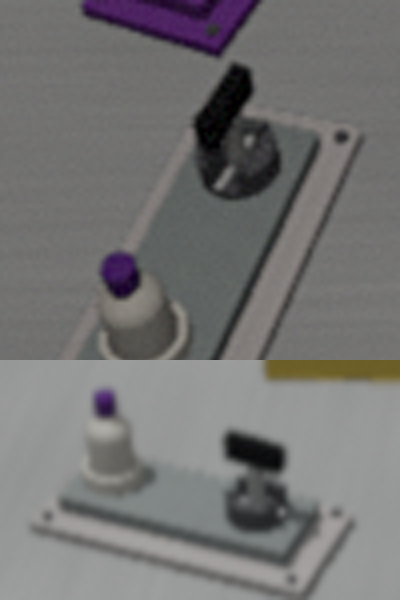

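The crop confirms the choice: a grey slide with a purple-capped bottle in its cup, black bar at about (225,244) and cap at (199,282). Measured bar height is 76–80 mm (81.5 expected), and cap to handle is about 112 mm (115 expected). Next I go above it.

Emit:
{"op": "move_arm", "data": {
  "series": [
    {"grip": 1,"xyz": [-40,26,0],"angular": [0,0,0.07]},
    {"grip": 1,"xyz": [-78,52,0],"angular": [0,0,0.14]},
    {"grip": 1,"xyz": [-117,78,0],"angular": [0,0,0.21]},
    {"grip": 1,"xyz": [-156,104,0],"angular": [0,0,0.28]},
    {"grip": 1,"xyz": [-195,130,0],"angular": [0,0,0.35]},
    {"grip": 1,"xyz": [-234,156,0],"angular": [0,0,0.42]},
    {"grip": 1,"xyz": [-273,182,0],"angular": [0,0,0.49]},
    {"grip": 1,"xyz": [-312,208,0],"angular": [0,0,0.56]},
    {"grip": 1,"xyz": [-350,232,0],"angular": [0,0,0.62]},
    {"grip": 1,"xyz": [-389,256,0],"angular": [0,0,0.68]}
  ]
}}

```text
time_s: 1.1
tcp_pos: [0.5064, -0.1755, 0.2474]
ee_rot: [[-0.966, 0.258, -0.0], [0.258, 0.966, 0.0], [0.0, 0.0, -1.0]]
wrist_force: [0.1, -0.1, -0.0]
gripper_width: 0.999
gripper_force: 0.0
```

Emit:
{"op": "move_arm", "data": {
  "series": [
    {"grip": 1,"xyz": [0,0,0],"angular": [0,0,0]},
    {"grip": 1,"xyz": [0,0,0],"angular": [0,0,0]},
    {"grip": 1,"xyz": [0,0,0],"angular": [0,0,0]}
  ]
}}

```text
time_s: 1.4
tcp_pos: [0.5054, -0.1778, 0.2472]
ee_rot: [[-0.967, 0.256, -0.001], [0.256, 0.967, 0.0], [0.001, -0.0, -1.0]]
wrist_force: [-1.1, -1.4, 0.6]
gripper_width: 0.998
gripper_force: 0.0
```

```bash
python3 - <<'E'
from h import *
c=cap("wrist");save(c,"w1");s=c["s"];print(s["tcp_pos"],s["ee_rot"],s["joints"],c["o"],c["R"][:,2],s["time_s"]);print(proj(c,[.506,-.177,.08]))
E
```

```text
[ 0.50535297 -0.17778092  0.24719382] [[-9.66749615e-01  2.55722403e-01 -1.11099066e-03]
 [ 2.55722432e-01  9.66750239e-01  1.18086436e-04]
 [ 1.10424783e-03 -1.69945215e-04 -9.99999376e-01]] [-2.02893408e+00  1.33962527e+01 -1.20844653e+01 -4.99104523e-03
 -6.45831368e+01 -1.02785322e+02] [ 0.44054432 -0.1603525   0.38498199] [ 0.23602504 -0.06233327 -0.96974571] 1.4
[317.09769382 193.19676352]
```

View pics/w1.png

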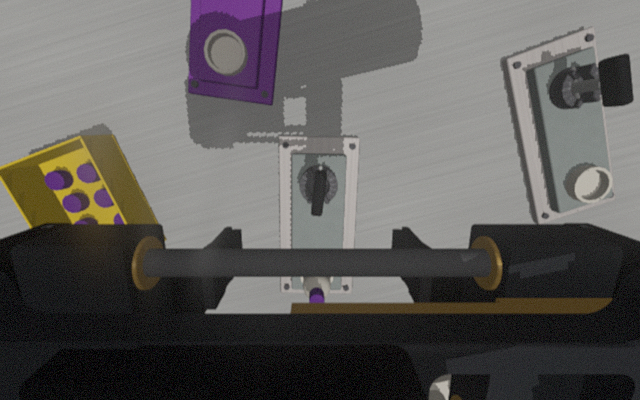

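Wrist view: the loaded slide is below the jaws, with its black bar from about (320,168) to (317,215) and the bottle cap at (317,296). The plate screws are at (285,145), (352,146), (347,288) and (286,287). I measure the bar's ends and height across views.

```bash
python3 - <<'E'
from h import *
c=load("w1");a=load("scene1");b=load("side1")
i=c["img"][160:222,300:338].astype(int).max(2)
for t in(18,24,30):
    m=(i<t).astype(np.uint8);n,l,st,ce=cv2.connectedComponentsWithStats(m,connectivity=4);k=1+np.argmax(st[1:,4])
    ys,xs=np.where(l==k);rr=cv2.minAreaRect(np.c_[xs,ys].astype(np.float32))
    print(t,st[k],ce[k]+[300,160],rr)
    cw=ce[k]+[300,160]
    print(tri((c,cw),(a,(224.9,244.4)),(b,(293.2,162.8))), onz(c,*cw,.0815))
for y in range(2,60,4): print(y+160,i[y])
P=[onz(c,u,v,.008) for u,v in((285,145),(352,146),(347,288),(286,287))]
d=P[2]+P[3]-P[0]-P[1];print("slide deg",np.degrees(np.arctan2(d[1],d[0])),[np.linalg.norm(P[j]-P[j-1]) for j in range(4)],np.mean(P,0))
print("cap",onz(c,317,296,.098))
E
```

```text
Traceback (most recent call last):
ValueError: attempt to get argmax of an empty sequence
```

```bash
python3 - <<'E'
from h import *
c=load("w1");a=load("scene1");b=load("side1")
i=c["img"][160:222,300:338].astype(int).max(2)
for t in(32,38,44):
    m=(i<t).astype(np.uint8);n,l,st,ce=cv2.connectedComponentsWithStats(m,connectivity=4)
    if n<2: continue
    k=1+np.argmax(st[1:,4])
    ys,xs=np.where(l==k);rr=cv2.minAreaRect(np.c_[xs,ys].astype(np.float32))
    print(t,st[k],ce[k]+[300,160],rr)
    cw=ce[k]+[300,160]
    print(tri((c,cw),(a,(224.9,244.4)),(b,(293.2,162.8))), onz(c,*cw,.0815))
for y in range(2,60,4): print(y+160,*i[y])
P=[onz(c,u,v,.008) for u,v in((285,145),(352,146),(347,288),(286,287))]
d=P[2]+P[3]-P[0]-P[1];print("slide deg",np.degrees(np.arctan2(d[1],d[0])),[np.linalg.norm(P[j]-P[j-1]) for j in range(4)],np.mean(P,0))
print("cap",onz(c,317,296,.098))
E
```

```text
38 [24 12  1  1  1] [324. 172.] ((24.0, 12.0), (0.0, 0.0), 0.0)
(array([ 0.49968274, -0.17331965,  0.07530871]), [np.float64(0.015409809713795788), np.float64(0.009512661806147361), np.float64(0.008598495940249057)]) [ 0.48597429 -0.1643982   0.0815    ]
44 [12 48  2  6  8] [312.25  210.375] ((12.5, 50.5), (5.0, 1.0), 90.0)
(array([ 0.51368261, -0.18159593,  0.0797761 ]), [np.float64(0.010138152405641402), np.float64(0.00465073305942912), np.float64(0.007562748732353941)]) [ 0.52237017 -0.18663241  0.0815    ]
162 136 134 139 139 127 102 89 91 89 91 89 85 90 90 88 88 90 104 127 138 143 139 115 103 106 133 139 138 136 137 134 135 133 133 142 136 138 134
166 133 128 110 105 88 87 93 92 89 81 77 70 70 68 64 66 63 66 76 111 133 129 90 66 71 73 83 95 106 113 131 137 141 136 138 139 137 139
170 101 89 93 89 87 76 63 52 64 59 57 54 57 60 59 61 51 50 55 73 93 73 52 48 54 55 57 76 79 67 64 80 119 136 143 141 136 138
174 90 82 79 71 84 80 73 64 63 62 60 68 69 60 52 53 48 53 40 51 54 57 47 45 44 44 58 85 79 91 97 100 86 74 86 131 141 144
178 81 83 95 102 102 102 100 75 64 58 62 65 63 57 51 49 3
[... 963 characters left out ...]
142 139 137 143
210 136 140 136 143 136 138 135 136 137 140 133 84 39 46 46 53 49 49 56 55 46 49 88 139 144 139 137 139 139 139 140 136 133 139 135 139 139 133
214 135 136 138 137 142 140 140 141 140 141 137 97 70 52 48 48 39 45 50 42 47 81 128 140 139 135 137 141 141 136 137 140 139 138 137 143 137 137
218 136 136 139 139 140 139 139 135 138 136 138 141 140 142 139 140 140 144 140 141 140 143 141 141 140 140 139 142 141 140 142 141 138 139 139 138 144 138
slide deg -15.53887592704371 [np.float64(0.1966344714058185), np.float64(0.08351681981985812), np.float64(0.1969465799198491), np.float64(0.08588297931221696)] [ 0.55785458 -0.19005029  0.008     ]
cap [ 0.61201452 -0.20512842  0.098     ]
```

```bash
python3 - <<'E'
from h import *
c=load("w1");a=load("scene1");b=load("side1")
p=onz(c,320.2,178,.0925);q=onz(c,316.6,212,.0925);e=onz(c,316.3,216,.0925)
d=(q-p)/np.linalg.norm(q-p);print(np.degrees(np.arctan2(d[1],d[0])),"centre",e-.023*d, proj(c,e-.046*d))
# axis from plate: holes centred at plate centre; collinear estimate from cap along slide axis
t=np.radians(-15.5);print("from cap",onz(c,317,296,.098)-.115*np.array([np.cos(t),np.sin(t),0]))
# height: +x end top of bar seen in wrist and scene(lower-left end top of bar) 
i=a["img"][225:265,212:242].astype(int).max(2)
for y in range(4,38,2): print(y+225,*i[y])
i=b["img"][152:176,280:310].astype(int).max(2)
for y in range(2,24): print(y+152,*i[y])
for z in(.0705,.0925):
  for k in(0,.046): print(z,k,proj(a,[*(e-k*d)[:2],z]),proj(b,[*(e-k*d)[:2],z]))
E
```

```text
-20.621263549690326 centre [ 0.5047264 -0.175117   0.0925   ] [321.00434278 171.61440924]
from cap [ 0.50119701 -0.174396    0.098     ]
229 112 113 113 113 114 111 115 116 111 107 103 91 79 91 114 116 116 117 114 113 115 114 112 115 112 113 114 113 114 115
231 113 112 111 114 111 112 111 112 113 110 114 113 114 116 108 76 38 46 65 80 106 114 115 114 114 116 115 115 113 115
233 112 113 112 113 113 114 112 111 114 112 113 112 115 103 66 25 13 15 15 10 49 99 114 116 113 112 113 114 112 113
235 113 113 113 110 112 111 113 111 114 109 116 118 94 46 14 7 13 17 5 2 28 93 115 115 113 111 113 112 111 112
237 113 110 112 111 112 111 116 113 112 117 108 77 35 8 6 16 17 4 9 0 16 72 110 115 116 114 116 115 118 114
239 114 112 111 111 115 112 113 113 116 104 68 25 15 18 10 11 0 11 3 11 62 106 115 116 113 113 115 111 113 114
241 115 114 116 114 115 115 117 118 97 48 20 14 13 18 10 6 0 6 37 99 123 122 113 108 113 117 115 115 115 116
243 115 113 112 114 115 116 99 63 23 9 12 21 9 12 15 7 8 37 85 121 130 132 125 127 128 129 124 120 123 126
245 117 116 115 114 117 107 72 15 10 17 18 8 4 10 9 11 51 66 
[... 2909 characters left out ...]
135 135 134 134 133 125 114 101 88 65 47 59 81 85 83 75 55 43 48 53 62 95 137 149 150 150 151 151 152 153
173 135 134 135 135 133 122 96 78 70 62 65 71 84 87 82 77 60 48 41 42 51 87 130 144 145 145 148 150 150 150
174 135 135 134 134 134 124 95 72 70 78 99 102 95 89 83 79 73 66 52 44 45 78 121 135 137 136 143 143 142 144
175 136 134 133 134 133 125 96 74 76 88 106 107 97 87 85 82 76 70 61 51 46 66 102 122 130 132 136 135 131 132
0.0705 0 [221.81091571 252.33949483] [286.42208696 163.9531609 ]
0.0705 0.046 [232.14907201 236.38688163] [300.93042017 168.26118199]
0.0925 0 [219.90724186 245.80981034] [286.03848918 157.36532151]
0.0925 0.046 [230.51630977 229.79503263] [300.74462589 161.64080388]
```

Three views agree: bar centre (0.505,-0.175), top at about 92 mm (bar predicted in both fixed views to about 1–2 px), bar yaw about -20° and slide yaw -15.5°. I go down and grip. The twist will be tool-negative, since j6 has range that way.

Emit:
{"op": "move_arm", "data": {
  "series": [
    {"grip": 1,"xyz": [1,2.5,25],"angular": [0,0,0.08]},
    {"grip": 1,"xyz": [1,2.5,55],"angular": [0,0,0.08]},
    {"grip": 1,"xyz": [1,2.5,85],"angular": [0,0,0.08]},
    {"grip": 1,"xyz": [1,2.5,115],"angular": [0,0,0.08]},
    {"grip": 1,"xyz": [1,2.5,140],"angular": [0,0,0.08]},
    {"grip": 1,"xyz": [1,2.5,154],"angular": [0,0,0.08]},
    {"grip": 1,"xyz": [1,2.5,160],"angular": [0,0,0.08]},
    {"grip": 1,"xyz": [1,2.5,160],"angular": [0,0,0.08]},
    {"grip": 1,"xyz": [1,2.5,160],"angular": [0,0,0.08]}
  ]
}}

```text
time_s: 2.35
tcp_pos: [0.5061, -0.1753, 0.0884]
ee_rot: [[-0.943, 0.332, 0.002], [0.332, 0.943, -0.0], [-0.002, 0.0, -1.0]]
wrist_force: [0.5, -0.5, 0.4]
gripper_width: 0.999
gripper_force: 0.0
```

Emit:
{"op": "move_arm", "data": {
  "series": [
    {"grip": 0.3,"xyz": [0,0,0],"angular": [0,0,0]},
    {"grip": 0.3,"xyz": [0,0,0],"angular": [0,0,0]},
    {"grip": 0.3,"xyz": [0,0,0],"angular": [0,0,0]},
    {"grip": 0.3,"xyz": [0,0,0],"angular": [0,0,0]},
    {"grip": 0.3,"xyz": [0,0,0],"angular": [0,0,0]},
    {"grip": 0.3,"xyz": [0,0,0],"angular": [0,0,0]},
    {"grip": 0.3,"xyz": [0,0,0],"angular": [0,0,0]}
  ]
}}

```text
time_s: 3.05
tcp_pos: [0.5057, -0.1747, 0.0875]
ee_rot: [[-0.943, 0.332, -0.0], [0.332, 0.943, -0.0], [0.0, -0.0, -1.0]]
wrist_force: [1.3, -0.0, -1.0]
gripper_width: 0.446
gripper_force: 0.0
```

```bash
python3 - <<'E'
from h import *
c=cap("wrist");save(c,"w2");s=c["s"];print(s["tcp_pos"],s["joints"],s["wrist_force"],s["gripper_width"])
E
```

```text
[ 0.5056504  -0.17467913  0.0875371 ] [-1.67694119e+00  2.34169773e+01 -2.38812150e+01  2.09639070e-03
 -4.27056020e+01 -1.07697540e+02] [ 1.32872145 -0.0156339  -1.03915527] 0.4458587932262403
```

View pics/w2.png

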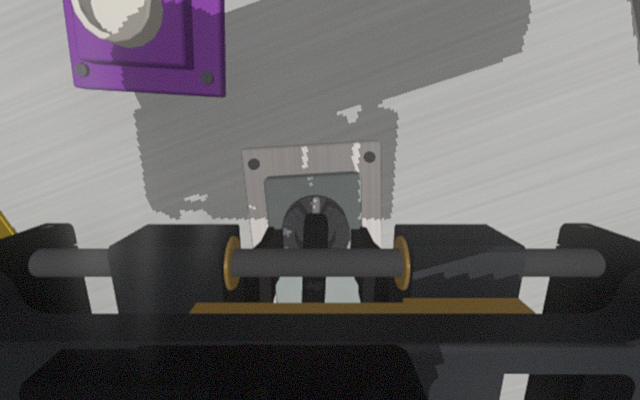

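The wrist view shows the bar centred between the jaws at about (315,250), aligned with them. The pads are at about (275,·) and (360,·). I close.

Emit:
{"op": "move_arm", "data": {
  "series": [
    {"grip": 0,"xyz": [0,0,0],"angular": [0,0,0]},
    {"grip": 0,"xyz": [0,0,0],"angular": [0,0,0]},
    {"grip": 0,"xyz": [0,0,0],"angular": [0,0,0]},
    {"grip": 0,"xyz": [0,0,0],"angular": [0,0,0]},
    {"grip": 0,"xyz": [0,0,0],"angular": [0,0,0]},
    {"grip": 0,"xyz": [0,0,0],"angular": [0,0,0]},
    {"grip": 0,"xyz": [0,0,0],"angular": [0,0,0]},
    {"grip": 0,"xyz": [0,0,0],"angular": [0,0,0]}
  ]
}}

```text
time_s: 3.9
tcp_pos: [0.5056, -0.175, 0.0876]
ee_rot: [[-0.943, 0.332, -0.0], [0.332, 0.943, -0.0], [0.0, -0.0, -1.0]]
wrist_force: [-0.9, -4.8, -0.6]
gripper_width: 0.136
gripper_force: 30.0
```

The grip is on the 12 mm bar (11.8 mm). I lift 28 mm.

Emit:
{"op": "move_arm", "data": {
  "series": [
    {"grip": 0,"xyz": [0,0,-5],"angular": [0,0,0]},
    {"grip": 0,"xyz": [0,0,-10],"angular": [0,0,0]},
    {"grip": 0,"xyz": [0,0,-15],"angular": [0,0,0]},
    {"grip": 0,"xyz": [0,0,-20],"angular": [0,0,0]},
    {"grip": 0,"xyz": [0,0,-25],"angular": [0,0,0]},
    {"grip": 0,"xyz": [0,0,-28],"angular": [0,0,0]},
    {"grip": 0,"xyz": [0,0,-28],"angular": [0,0,0]},
    {"grip": 0,"xyz": [0,0,-28],"angular": [0,0,0]}
  ]
}}

```text
time_s: 4.7
tcp_pos: [0.5054, -0.1749, 0.1144]
ee_rot: [[-0.943, 0.332, -0.001], [0.332, 0.943, 0.0], [0.001, -0.0, -1.0]]
wrist_force: [1.6, -6.4, -7.5]
gripper_width: 0.135
gripper_force: 30.0
```

Emit:
{"op": "move_arm", "data": {
  "series": [
    {"grip": 0,"xyz": [0,0,0],"angular": [0,0,-0.14]},
    {"grip": 0,"xyz": [0,0,0],"angular": [0,0,-0.28]},
    {"grip": 0,"xyz": [0,0,0],"angular": [0,0,-0.42]},
    {"grip": 0,"xyz": [0,0,0],"angular": [0,0,-0.56]},
    {"grip": 0,"xyz": [0,0,0],"angular": [0,0,-0.7]},
    {"grip": 0,"xyz": [0,0,0],"angular": [0,0,-0.84]},
    {"grip": 0,"xyz": [0,0,0],"angular": [0,0,-0.98]},
    {"grip": 0,"xyz": [0,0,0],"angular": [0,0,-1.12]},
    {"grip": 0,"xyz": [0,0,0],"angular": [0,0,-1.26]},
    {"grip": 0,"xyz": [0,0,0],"angular": [0,0,-1.4]}
  ]
}}

```text
time_s: 5.7
tcp_pos: [0.5053, -0.1752, 0.1143]
ee_rot: [[-0.483, -0.876, -0.001], [-0.876, 0.483, -0.0], [0.001, 0.001, -1.0]]
wrist_force: [1.5, -7.6, -7.7]
gripper_width: 0.134
gripper_force: 30.0
```

```bash
python3 - <<'E'
from h import *
s=r.sense();print(s["tcp_pos"],s["ee_rot"][:,0],s["joints"],s["wrist_force"],s["moment"])
E
```

```text
[ 0.50528516 -0.17520415  0.11425755] [-0.48259973 -0.87584051  0.00094489] [-1.72382668e+00  2.13243551e+01 -2.23310258e+01  3.51128662e-02
 -4.64137053e+01 -2.71557674e+01] [ 1.53063874 -7.58178503 -7.68546742] [-2.44475348e+00 -3.90938548e-01 -7.06640713e-04]
```

Twisted 80°; now I lower about 14–15 mm into the notch and watch the spring force.

Emit:
{"op": "move_arm", "data": {
  "series": [
    {"grip": 0,"xyz": [0,0,3],"angular": [0,0,0]},
    {"grip": 0,"xyz": [0,0,6],"angular": [0,0,0]},
    {"grip": 0,"xyz": [0,0,9],"angular": [0,0,0]},
    {"grip": 0,"xyz": [0,0,12],"angular": [0,0,0]},
    {"grip": 0,"xyz": [0,0,14],"angular": [0,0,0]},
    {"grip": 0,"xyz": [0,0,15],"angular": [0,0,0]},
    {"grip": 0,"xyz": [0,0,15],"angular": [0,0,0]},
    {"grip": 0,"xyz": [0,0,15],"angular": [0,0,0]}
  ]
}}

```text
time_s: 6.5
tcp_pos: [0.5054, -0.1753, 0.1005]
ee_rot: [[-0.487, -0.873, -0.001], [-0.873, 0.487, -0.001], [0.001, 0.0, -1.0]]
wrist_force: [-1.1, -6.7, -0.6]
gripper_width: 0.13
gripper_force: 30.0
```

The vertical force is now about zero, so it rests in the notch at +13 mm. I release, wait, then rise.

Emit:
{"op": "move_arm", "data": {
  "series": [
    {"grip": 0.7,"xyz": [0,0,0],"angular": [0,0,0]},
    {"grip": 0.7,"xyz": [0,0,0],"angular": [0,0,0]},
    {"grip": 0.7,"xyz": [0,0,0],"angular": [0,0,0]},
    {"grip": 0.7,"xyz": [0,0,0],"angular": [0,0,0]},
    {"grip": 0.7,"xyz": [0,0,0],"angular": [0,0,0]},
    {"grip": 0.7,"xyz": [0,0,0],"angular": [0,0,0]},
    {"grip": 0.7,"xyz": [0,0,0],"angular": [0,0,0]}
  ]
}}

```text
time_s: 7.2
tcp_pos: [0.5056, -0.1746, 0.1005]
ee_rot: [[-0.487, -0.873, -0.0], [-0.873, 0.487, 0.0], [-0.0, 0.0, -1.0]]
wrist_force: [-0.4, -0.6, -0.5]
gripper_width: 0.658
gripper_force: 0.0
```

Emit:
{"op": "move_arm", "data": {
  "series": [
    {"grip": 0.7,"xyz": [0,0,-15],"angular": [0,0,0]},
    {"grip": 0.7,"xyz": [0,0,-40],"angular": [0,0,0]},
    {"grip": 0.7,"xyz": [0,0,-70],"angular": [0,0,0]},
    {"grip": 0.7,"xyz": [0,0,-100],"angular": [0,0,0]},
    {"grip": 0.7,"xyz": [0,0,-130],"angular": [0,0,0]},
    {"grip": 0.7,"xyz": [0,0,-150],"angular": [0,0,0]},
    {"grip": 0.7,"xyz": [0,0,-150],"angular": [0,0,0]},
    {"grip": 0.7,"xyz": [0,0,-150],"angular": [0,0,0]}
  ]
}}

```text
time_s: 8.0
tcp_pos: [0.5053, -0.1745, 0.2503]
ee_rot: [[-0.488, -0.873, 0.0], [-0.873, 0.488, 0.001], [-0.001, 0.0, -1.0]]
wrist_force: [-0.0, 0.5, -0.8]
gripper_width: 0.696
gripper_force: 0.0
```

```bash
python3 - <<'E'
from h import *
a=cap("scene");save(a,"s3");b=cap("side");save(b,"d3");w=cap("wrist")
A=cv2.resize(a["img"][205:335,160:290],(400,400),interpolation=2)
B=cv2.resize(b["img"][130:205,225:350],(400,240),interpolation=2)
W=cv2.resize(w["img"],(400,250))
o=np.zeros((500,800,3),np.uint8);o[:400,:400]=A;o[:240,400:]=B;o[250:,400:]=W
cv2.imwrite("pics/end.png",o[:,:,::-1])
for z in(.0815,.0945):print(z,proj(a,[.505,-.1755,z]),proj(b,[.505,-.1755,z]))
E
```

```text
0.0815 [226.00498968 241.06763248] [293.40600656 162.72823263]
0.0945 [224.94819396 237.14421025] [293.23498044 158.794272  ]
```

View pics/end.png

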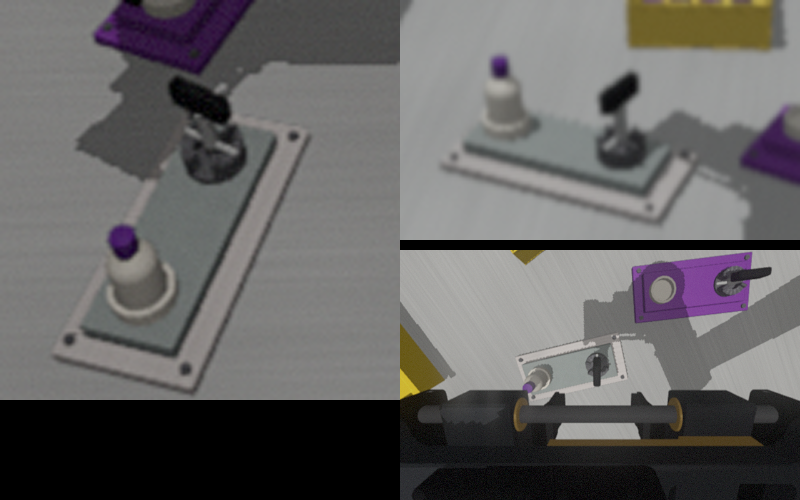

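The bar is turned across the slide. Its centre is at about (225,236.5) in the scene view and (294,159) in the side view, matching a height of 94.5 mm. The bottle stands in its cup, and the gripper is clear. I hand the job in.

```bash
python3 -c "
from station import r
print(r.finish_job())"
```

```text
the job is handed in; nothing more can be done
None
```

The loaded slide's T-handle rests in its notch about 13 mm above locked height and turned about 80°, the bottle stands in its cup, the other slide was not touched, and the job is handed in (no verdict was returned).

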